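Load the draining carousel and hold its index plunger out

TASK

Hang the wire dipping basket that stands on the table by its handle on the empty hook of the draining carousel and let go of it. Then pull the carousel's black index-plunger knob straight up, fully back to its stop, so that the pin is clear of its hole, and finish while still holding it there: I shall turn the carousel, so do not turn it yourself. Keep the plunger in until the basket hangs, leave the two hung baskets on their hooks, and do not knock over or push about the bowl and the glaze jar.

Things in the scene. Friction and masses are not known exactly. Their poses are not given: they have to be found in the camera images.
- basket_mid (a point): The basket to hang: round steel-wire dipping basket, 90 mm across, 60 mm high, full of small fired clay pieces (solid to the brim), 0.24 to 0.39 kg with them, standing upright on the table under a rigid blue arched handle. This point is its middle, on its axis, 30 mm above its underside. z up along the axis, y along the handle, x square to the handle's plane; front and back are alike.
- basket_bail (a point): Top middle of that basket's handle, centre of its round 9 mm bar, 148 mm above the basket's underside; axes as the basket's. Along y the bar falls straight to 10 mm lower at 36 mm either side, then bends to 36 mm lower at 43 mm, then runs down to the brim, 88 mm below this point. The opening under the bar is 84 mm high in the middle and 77 mm wide.
- carousel: Draining carousel, fixed. Origin: on its upright axis, at table level. Round steel drip tray 360 mm across, 13 mm high; central post 28 mm thick; fixed index plate 128 mm across, top at 200 mm, ringed with holes; above it a green turning head with three steel hooks 120 degrees apart. Two hooks carry baskets of the same kind, the third is empty and points roughly at the robot.
- hook_seat (a point): Empty hook: top of its 8 mm round bar in the dip where a handle rests, crosswise, bar centre about 5 mm above this point; 207 mm above the table, 135 mm from the carousel's axis. The hook points outward along this frame's -x; z up. Inward the bar slopes up 11 mm over 35 mm, then is level; outward it rises 6 mm in 15 mm, then steeply to the tip's end, 26 mm out from and 26 mm above this point.
- knob_grip (a point): Black knob of the index plunger on the head, 50 mm from the carousel's axis, between two hooks; round, 30 mm across, red dot on top. This point: on the knob's upright axis, mid-height of its 14 mm high straight side, 263 mm above the table when in; knob top 13 mm above it. Below: neck 20 mm thick, then from 23 mm down the 22 mm plunger body; all else is 30 mm or more below. It rises with the pin.
- plunger (a joint): Travel of the index plunger in m, upward: 0 with its pin 8 mm deep in a hole of the index plate, 0.016 fully back at its stop. Sprung: 6 N to start, 14 N at the stop; it springs back in when let go. With the pin in its hole the head cannot turn (1 degree of play); with it out the head turns easily.
- carousel_head (a joint): Turn of the carousel's head on its stand in rad, counter-clockwise from above; 0 where it stands locked at the start.
- basket_b_bail (a point): Top middle of the handle of one of the two baskets already hung on the carousel (same make, cream pieces), centre of the bar, about 212 mm above the table. Leave it on its hook.
- basket_c_bail (a point): The same point of the other basket already hung (red-brown pieces). Leave it on its hook.
- bowl: A grey-brown clay bowl, 84 mm across and 50 mm high, loose on the table near the basket; origin at the centre of its underside, z up.
- glaze_jar: A closed green glaze jar with a white cap, 60 mm across and 75 mm high, loose on the table near the basket; origin at the centre of its underside, z up.
There are look-alikes about, which are no part of the job. What is shaped like the part that bears basket_mid but green is not meant.

How it is judged:
On the way, in this order (a step that is already met when the one before it is completed fails the run):
1. the basket hangs by its handle on the empty hook, let go of, with the plunger still in (distance between basket_bail and hook_seat below 0.02 m and z of basket_bail in the frame of hook_seat above 0 m and angle between basket_bail's own z axis and vertical below 0.3 rad and contact force between basket and carousel_head above 1.5 N and contact force between basket and the arm below 0.1 N and contact force between basket and the fingers below 0.1 N and value of joint plunger below 0.004 m), for 0.3 s.
2. the plunger is pulled fully back by the fingers (value of joint plunger above 0.014 m and contact force between the fingers and plunger above 3 N), for 0.3 s.
At the end, for the whole second after the job is handed in: Through the last second the fingers hold the plunger at least 14 mm back; the basket hangs on the hook alone, handle middle within 20 mm of the dip, tilted under 17 degrees, slower than 0.15 m/s; the head is within 0.2 rad of its start (all of step 2 and distance between basket_bail and hook_seat below 0.02 m and z of basket_bail in the frame of hook_seat above 0 m and angle between basket_bail's own z axis and vertical below 0.3 rad and contact force between basket and carousel_head above 1.5 N and contact force between basket and the arm below 0.1 N and contact force between basket and the fingers below 0.1 N and linear speed of basket below 0.15 m/s and value of joint carousel_head between -0.2 and 0.2 rad); the arm keeps its last pose, push and grip.
It fails at once if the plunger is pulled out before the basket hangs on the hook (value of joint plunger above 0.006 m and distance between basket_bail and hook_seat above 0.04 m).
It fails at once if a basket that hung already comes off its hook (height (world z) of any of basket_b_bail, basket_c_bail below 0.19 m).
It fails at once if the bowl or the glaze jar is pushed about or knocked over (distance of any of bowl, glaze_jar from where it was at the start of the episode above 0.04 m or angle between any of bowl, glaze_jar's own z axis and vertical above 0.6 rad).
It also fails if it takes over 59 s, if anything falls off the work surface, if the arm or the gripper's body presses on something with over 40 N, if the wrist force passes 120 N, or if a joint passes its speed limit or range.

ROBOT

A 7-joint arm with a two-finger parallel gripper is mounted at the origin on the work surface. World frame = base frame: x ahead of the robot, y to its left, z up, the work surface at z = 0. Lengths are in m, angles in rad, forces in N, time in s.
With the tool pointing down it reaches from about 0.425 to 0.925 m from the base axis. Payload 6.8 kg.
Tool frame: the origin (TCP) lies midway between the tips of the shut fingers; the grasp point (between the pads) lies 19 mm behind it (bot.grasp_offset is the distance from the TCP to the grasp point, in m); z points along the fingers, x is the direction in which the jaws open and shut, and the axes are right-handed (so a half turn about z gives the same grasp; the last joint's range is limited). The gripper opens to 85 mm and grips with 20 to 120 N. Pads are 22 mm wide; open, the fingers measure 114 mm over their backs; the gripper's body (76 mm by 85 mm) begins 54 mm behind the grasp point. The pads swing forward as they close: fully open they stand 13 mm farther back than shut.
Start: joints at [-1.254, 0.477, 0.022, 1.555, -0.011, 1.109, -0.083], TCP at [0.278, 0.615, 0.231] pointing down, gripper open.
Joint ranges: [-2.96, 2.96], [-0.34, 2.1], [-1.41, 1.46], [0.24, 2.44], [-1.37, 4.51], [0.17, 1.92], [-2.96, 2.96]. Speed limits (rad/s): [2.39, 2.39, 3.14, 3.14, 3.14, 3.14, 3.14].

INTERFACE

Orientations are given as a unit quaternion [w, x, y, z].
In Python, from station import bot, imaging gives the robot as it stands. The module is installed in compiled form; this text tells all that it offers.
- The arm moves only by the tool apply_moves, never from a script. Its argument "increments" is a list of rows, each a list of 7 numbers: the shift along the tool's x, y, z in mm, then the turn, a rotation vector about the tool's x, y, z in degrees, then the closure, from -1 (fully open) to 1 (shut). In form: [[dx, dy, dz, rx, ry, rz, grip], ...]. A call has exactly 8 rows; each row shifts and turns the pose as measured when the row begins, along the tool's axes as they then stand; what a row does not reach is not made up. A row lasts 1/8 s, in which the tool goes at most 62.5 mm and 10.7 degrees, less where a joint would pass 70% of its speed; a pose out of reach is approached as far as the arm can. A call with a gripper value outside its range is refused whole. The fingers move at their own pace and stop on an object; "grip_force" is the grip in N (left out, the last holds). Time passes only in rows, so rows that do not move let the fingers close, or fill a call up. It gives the time, the measured TCP pose, the force and the opening at its end, in the units of the state.
- bot.get_obs(): the state, without advancing time (a new reading comes with each control period).
- imaging.read_camera(name): name is "side" or "top" or "wrist"; returns the picture (384x512x3 uint8, red, green, blue); there is no depth.
- imaging.get_calibration(name): a dict with "K" (3x3 intrinsics, pixels), "extrinsics" (4x4, takes a point from camera to world coordinates). Camera axes: x right, y down, z forward; pixel columns grow to the right and rows downward; lengths in m; the calibration is good to about 2 mm. A picture is of the moment at which its call begins: read the wrist's pose just before it. get_calibration takes no time and is no camera call; for the wrist camera it gives the pose at the moment of the call.
- bot.hand_in(): hands the job in, once; it reports no verdict.
The state is a dict: "t": time; "q": joint angles; "joint_vel": joint speeds; "joint_torque": joint torques, N m; "eef_pos": TCP position; "tool_rot": TCP orientation; "contact_force": force on the tool from outside, world axes, zero at the start; "torque": the same for the moment, N m; "gripper_width": opening from 0.0 (shut) to 1.0 (fully open).
Only numpy, scipy, OpenCV 4.12 (cv2) and the standard library are available. Lean on these libraries where they do the work, as an engineer would, in place of code of your own. Each camera call takes 0.05 s, during which the arm holds its last target.

## Working session

There is one attempt and no reset: what is moved stays moved. The work goes in short steps, Python scripts to look and compute and a tool call to move; the robot and the scene stay as the last step left them, time stands still between calls to the robot, and variables do not carry over. Pictures are saved under pics/ and viewed, and the job is handed in when it is done.

Besides the shell and the picture viewer there is one more tool, called after "Request:" in YAML: its name, and indented under it one key for each argument. apply_moves: Moves the arm, as the interface text tells. Its arguments: {"type":"object","properties":{"increments":{"type":"array","items":{"type":"array","items":{"type":"number"}}},"grip_force":{"type":"number"}},"required":["increments"]}

```bash
mkdir -p pics
python3 - <<'E'
from station import bot, imaging
import cv2, numpy as np
o=bot.get_obs(); print(o['t'],o['eef_pos'],o['tool_rot'],o['contact_force'],o['gripper_width'],bot.grasp_offset)
for n in ['side','top','wrist']:
    c=imaging.get_calibration(n); print(n,np.round(c['K'],1).tolist(),np.round(c['extrinsics'],4).tolist())
    im=imaging.read_camera(n); cv2.imwrite(f'pics/{n}0.png',im[:,:,::-1])
E
```

```text
0.0 [0.27796099 0.61445601 0.23030587] [ 5.61935096e-04  8.40261895e-01  5.42179940e-01 -7.37857307e-04] [0.46659721 0.68070443 0.02675393] 0.9984373119744502 0.0187
side [[484.3, 0.0, 252.8], [0.0, 484.3, 191.4], [0.0, 0.0, 1.0]] [[0.9843, -0.1382, 0.1099, 0.5016], [-0.1761, -0.7245, 0.6664, -0.7563], [-0.0124, -0.6753, -0.7375, 0.961], [0.0, 0.0, 0.0, 1.0]]
top [[410.3, 0.0, 257.7], [0.0, 410.3, 190.1], [0.0, 0.0, 1.0]] [[-0.0209, -0.9865, 0.1625, 0.4676], [-0.9998, 0.0203, -0.0054, -0.01], [0.0021, -0.1626, -0.9867, 1.1034], [0.0, 0.0, 0.0, 1.0]]
wrist [[345.8, 0.0, 256.1], [0.0, 345.8, 193.6], [0.0, 0.0, 1.0]] [[0.4112, 0.869, 0.2752, 0.2083], [0.9115, -0.3914, -0.1263, 0.6464], [-0.0021, 0.3028, -0.9531, 0.3744], [0.0, 0.0, 0.0, 1.0]]
```

View pics/side0.png

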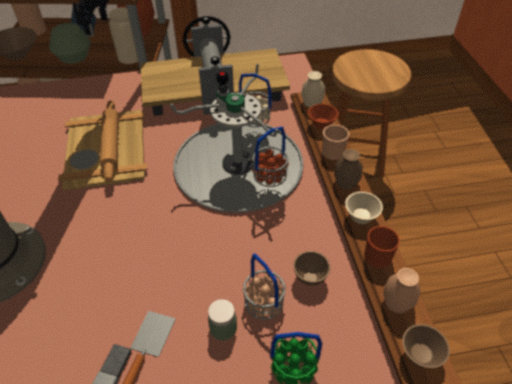

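View pics/top0.png

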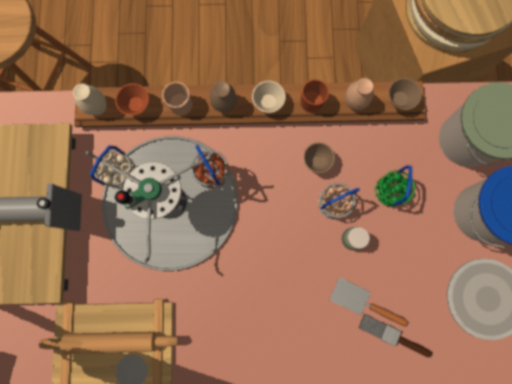

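View pics/wrist0.png

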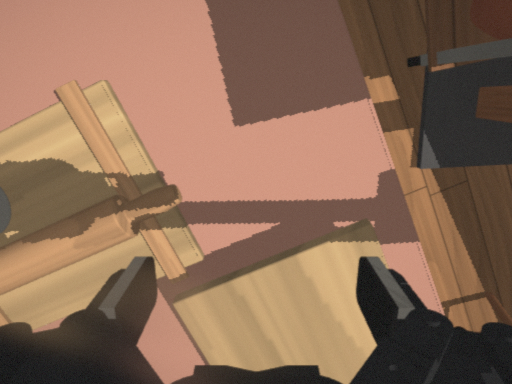

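The top view has image up = world +x and left = +y. The carousel is at about (150,200), the basket with the beige pieces at (340,200), the green decoy at (395,188), the bowl at (319,158), the jar at (356,238) and the knob at about (122,197) near a press. I'll zoom in.

Run:
```python
import cv2
t=cv2.imread('pics/top0.png'); s=cv2.imread('pics/side0.png')
cv2.imwrite('pics/t_car.png',cv2.resize(t[120:280,30:250],None,fx=3.6,fy=3.6,interpolation=cv2.INTER_CUBIC))
cv2.imwrite('pics/t_bas.png',cv2.resize(t[130:260,290:430],None,fx=4,fy=4,interpolation=cv2.INTER_CUBIC))
cv2.imwrite('pics/s_car.png',cv2.resize(s[10:220,130:320],None,fx=2.8,fy=2.8,interpolation=cv2.INTER_CUBIC))
cv2.imwrite('pics/s_bas.png',cv2.resize(s[235:384,190:345],None,fx=4,fy=4,interpolation=cv2.INTER_CUBIC))
```

```text
(no output)
```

View pics/t_car.png

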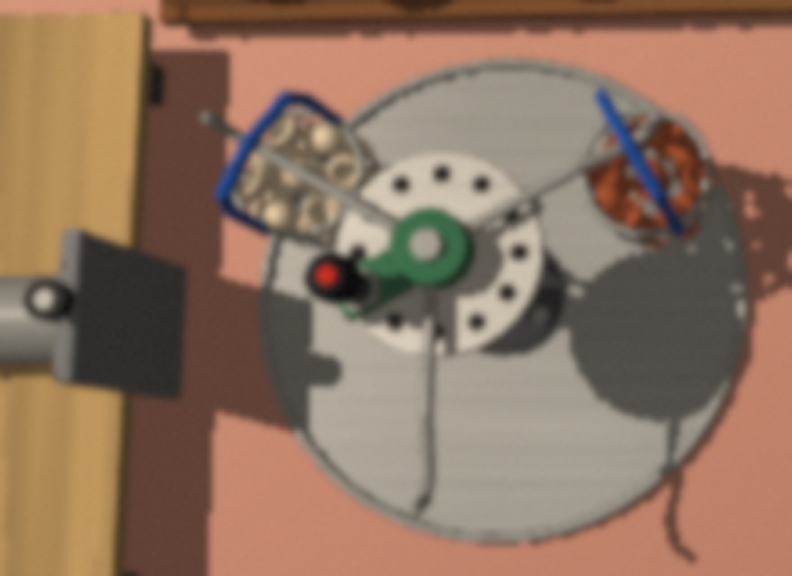

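View pics/s_car.png

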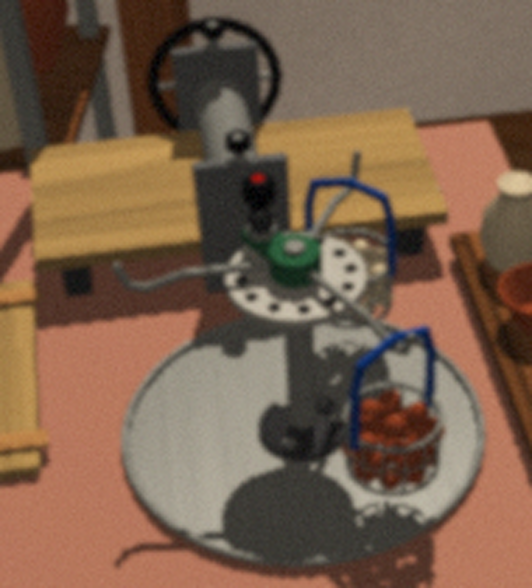

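View pics/t_bas.png

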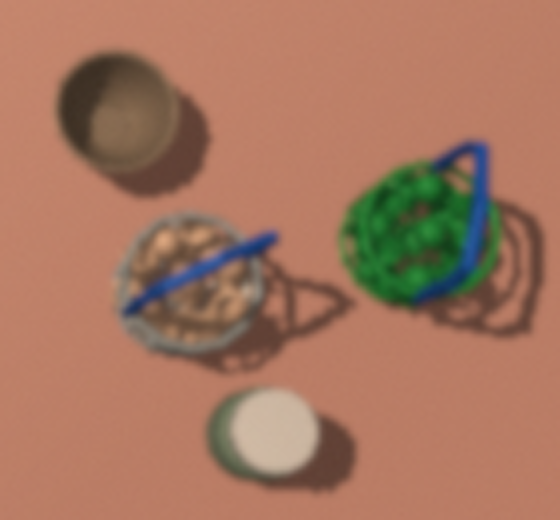

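View pics/s_bas.png

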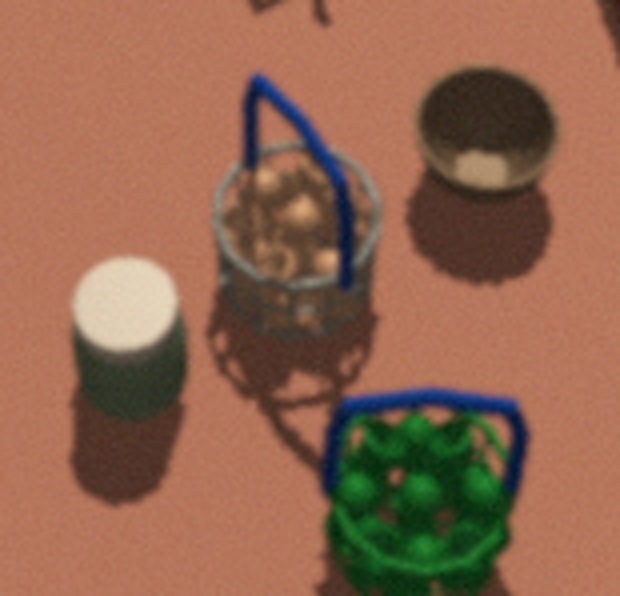

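```bash
cat > h.py <<'E'
import numpy as np, cv2
from station import bot, imaging
def cal(n):
    c=imaging.get_calibration(n); return np.array(c['K']),np.array(c['extrinsics'])
def ray(n,u,v,c=None):
    K,E=c or cal(n); d=E[:3,:3]@np.linalg.solve(K,[u,v,1.]); return E[:3,3],d/np.linalg.norm(d)
def onz(n,u,v,z,c=None):
    p,d=ray(n,u,v,c); return p+d*(z-p[2])/d[2]
def tri(rays):
    A=0;b=0
    for p,d in rays:
        M=np.eye(3)-np.outer(d,d); A=A+M; b=b+M@p
    x=np.linalg.solve(A,b); return x,[float(np.linalg.norm((np.eye(3)-np.outer(d,d))@(x-p))) for p,d in rays]
def proj(n,P,c=None):
    K,E=c or cal(n); q=E[:3,:3].T@(np.asarray(P)-E[:3,3]); q=K@q; return q[:2]/q[2]
E
python3 - <<'E'
from h import *
np.set_printoptions(precision=4,suppress=True)
t=cv2.imread('pics/top0.png'); s=cv2.imread('pics/side0.png')
def mask(im,kind,roi):
    b,g,r=[im[:,:,i].astype(int) for i in range(3)]
    m={'blue':(b>r+40)&(b>g+30),'red':(r>130)&(g<60)&(b<60),'green':(g>r+25)&(g>b+8)}[kind]
    z=np.zeros_like(m); x0,y0,x1,y1=roi; z[y0:y1,x0:x1]=m[y0:y1,x0:x1]; return z
def cen(m): 
    y,x=np.nonzero(m); return x.mean(),y.mean(),len(x)
rt=cen(mask(t,'red',(110,185,130,205))); rs=cen(mask(s,'red',(210,60,235,85))); print('red',rt,rs)
print(tri([ray('top',*rt[:2]),ray('side',*rs[:2])]), onz('top',rt[0],rt[1],.276))
f=lambda x,y:(x/3.6+30,y/3.6+120); g=lambda x,y:(x/2.8+130,y/2.8+10)
print('boss',tri([ray('top',*f(426,243)),ray('side',*g(295,243))]))
print('tip',tri([ray('top',*f(418,513)),ray('side',*g(118,266))]))
# tray rim circle at z=.013: left/right/bottom points
P=np.array([onz('top',*f(x,y),.013)[:2] for x,y in [(262,300),(748,300),(505,541),(345,480),(680,470),(500,60),(690,125)]])
A=np.c_[2*P,np.ones(len(P))]; c=np.linalg.lstsq(A,(P**2).sum(1),rcond=None)[0]; print('tray',c[:2],np.sqrt(c[2]+c[:2]@c[:2]))
P=np.array([onz('top',*f(x,y),.2)[:2] for x,y in [(543,250),(440,152),(440,353),(520,185),(375,180),(520,320)]])
A=np.c_[2*P,np.ones(len(P))]; c=np.linalg.lstsq(A,(P**2).sum(1),rcond=None)[0]; print('plate',c[:2],np.sqrt(c[2]+c[:2]@c[:2]))
# basket handle
ft=lambda x,y:(x/4+290,y/4+130); fs=lambda x,y:(x/4+190,y/4+235)
print('endL',tri([ray('top',*ft(128,308)),ray('side',*fs(249,165))]))
for z in(.138,.112): print('z',z,onz('top',*ft(128,308),z),onz('top',*ft(275,238),z))
print('side corner', onz('side',*fs(257,78),.138),onz('side',*fs(336,165),.138), onz('side',*fs(345,188),.112),onz('side',*fs(249,110),.112))
m=mask(t,'blue',(315,180,362,212)); y,x=np.nonzero(m); print('blue n',len(x),x.min(),x.max(),y.min(),y.max())
m=mask(s,'blue',(245,250,282,310)); y,x=np.nonzero(m); print('blue s',len(x),x.min(),x.max(),y.min(),y.max())
# brim
P=np.array([onz('top',*ft(x,y),.06)[:2] for x,y in [(116,285),(190,213),(263,290),(185,352),(235,332),(140,240)]])
A=np.c_[2*P,np.ones(len(P))]; c=np.linalg.lstsq(A,(P**2).sum(1),rcond=None)[0]; print('brim top',c[:2],np.sqrt(c[2]+c[:2]@c[:2]))
P=np.array([onz('side',*fs(x,y),.06)[:2] for x,y in [(214,215),(297,146),(380,215),(297,286),(240,165),(355,165)]])
A=np.c_[2*P,np.ones(len(P))]; c=np.linalg.lstsq(A,(P**2).sum(1),rcond=None)[0]; print('brim side',c[:2],np.sqrt(c[2]+c[:2]@c[:2]))
print('bowl',onz('top',*ft(118,112),.05),'jar',onz('top',*ft(275,432),.075))
E
```

```text
red (np.float64(120.0), np.float64(196.0), 21) (np.float64(222.0), np.float64(73.25), 4)
(array([0.598 , 0.266 , 0.2764]), [0.0006634642699002022, 0.0006634642699001373]) [0.5974 0.2661 0.276 ]
boss (array([0.6222, 0.2196, 0.2355]), [0.0011735371656165468, 0.0011735371656166852])
tip (array([0.4647, 0.2216, 0.2319]), [0.0021931860229859735, 0.0021931860229860017])
tray [0.6217 0.2158] 0.18160085412059843
plate [0.6212 0.2186] 0.06338105266835241
endL (array([ 0.5927, -0.1813,  0.0492]), [0.0008133307487790887, 0.0008133307487789252])
z 0.138 [ 0.5829 -0.1669  0.138 ] [ 0.6231 -0.2565  0.138 ]
z 0.112 [ 0.586  -0.1711  0.112 ] [ 0.6273 -0.2632  0.112 ]
side corner [ 0.5963 -0.1867  0.138 ] [ 0.6255 -0.2453  0.138 ] [ 0.6311 -0.2434  0.112 ] [ 0.5915 -0.1879  0.112 ]
blue n 100 322 357 189 207
blue s 128 252 276 254 303
brim top [ 0.6078 -0.22  ] 0.04486792230867983
brim side [ 0.6107 -0.2229] 0.04349840364737703
bowl [ 0.7235 -0.1806  0.05  ] jar [ 0.5108 -0.2652  0.075 ]
```

Measured so far:

- **Basket:** axis about (0.608, -0.220), handle direction about -65.5°.
- **Carousel:** axis about (0.622, 0.219), hook tip at (0.465, 0.222, 0.232).
- **Knob:** red dot at (0.598, 0.266, 0.276). This agrees with the given height and is 53 mm from the axis, against 50 mm given.

I'll rise first and head towards the basket.

Request:
apply_moves:
  increments:
    - [0, 0, -60, 0, 0, 0, -1]
    - [-20, 20, -50, 0, 0, 0, -1]
    - [-42, 44, 0, 0, 0, 0, -1]
    - [-42, 44, 0, 0, 0, 0, -1]
    - [-42, 44, 0, 0, 0, 0, -1]
    - [-42, 44, 0, 0, 0, 0, -1]
    - [-42, 44, 0, 0, 0, 0, -1]
    - [-42, 44, 0, 0, 0, 0, -1]
  grip_force: 80

```text
t: 1.15
eef_pos: [0.4259, 0.244, 0.3421]
tool_rot: [0.001, 0.838, 0.546, -0.002]
contact_force: [1.2, 0.5, 0.4]
gripper_width: 0.998
```

```bash
cat >> h.py <<'E'
from scipy.spatial.transform import Rotation as Ro
def pose():
    o=bot.get_obs(); q=np.array(o['tool_rot']); return o,np.array(o['eef_pos']),Ro.from_quat(q[[1,2,3,0]])
def plan(target,yaw=None,tilt=None):
    """yaw deg = world angle of tool x, tool down. prints shift in current tool frame mm, rotvec deg"""
    o,p,R=pose(); d=R.as_matrix().T@(np.array(target)-p)*1000
    M=R.as_matrix(); cur=np.degrees(np.arctan2(M[1,0],M[0,0]))
    print('t %.2f'%o['t'],'p',p.round(4),'yaw %.1f'%cur,'shift',d.round(1),'F',np.round(o['contact_force'],1),'w %.3f'%o['gripper_width'])
    if yaw is not None:
        c,s=np.cos(np.radians(yaw)),np.sin(np.radians(yaw))
        T=Ro.from_matrix(np.array([[c,s,0],[s,-c,0],[0,0,-1.]])); print('turn',np.degrees((R.inv()*T).as_rotvec()).round(1))
E
python3 - <<'E'
from h import *
plan([.599,-.199,.30],24.5)
f=lambda x,y:(x/3.6+30,y/3.6+120); g=lambda x,y:(x/2.8+130,y/2.8+10)
for a,b in [((65,235),(195,158)),((185,268),(290,285)),((180,397),(208,290)),((70,380),(195,158)),((75,232),(288,153))]:
    print(tri([ray('top',*f(*a)),ray('side',*g(*b))]))
E
```

```text
t 1.15 p [0.4259 0.244  0.3421] yaw 66.2 shift [-335.4  337.1   43.3] F [1.2 0.5 0.4] w 0.998
turn [ 0.1  0.3 41.7]
(array([0.59378533, 0.44153064, 0.2027603 ]), [0.04219996439484801, 0.04219996439484798])
(array([ 0.64680082,  0.46456521, -0.00333476]), [0.0009167106323011082, 0.0009167106323009216])
(array([0.55104785, 0.45900675, 0.00765568]), [0.0016209987243573168, 0.0016209987243574427])
(array([0.55112388, 0.45361166, 0.18160475]), [0.0026862152348984696, 0.0026862152348985625])
(array([0.64768874, 0.46253783, 0.16931866]), [0.003155992590239219, 0.003155992590239597])
```

Request:
apply_moves:
  increments:
    - [-42, 42, 0, 0, 0, 0, -1]
    - [-42, 42, 0, 0, 0, 0, -1]
    - [-42, 42, 0, 0, 0, 0, -1]
    - [-42, 42, 0, 0, 0, 0, -1]
    - [-42, 42, 0, 0, 0, 0, -1]
    - [-42, 42, 0, 0, 0, 0, -1]
    - [-40, 40, 0, 0, 0, 0, -1]
    - [-32, 32, 0, 0, 0, 0, -1]

```text
t: 2.15
eef_pos: [0.5941, -0.1987, 0.3429]
tool_rot: [0.001, 0.838, 0.546, -0.001]
contact_force: [1.0, 0.1, -0.1]
gripper_width: 1.001
```

Request:
apply_moves:
  increments:
    - [0, 0, 0, 0, 0, 10, -1]
    - [0, 0, 0, 0, 0, 10, -1]
    - [0, 0, 0, 0, 0, 10, -1]
    - [0, 0, 0, 0, 0, 10, -1]
    - [0, 0, 0, 0, 0, 2, -1]
    - [0, 0, 0, 0, 0, 0, -1]
    - [0, 0, 0, 0, 0, 0, -1]
    - [0, 0, 0, 0, 0, 0, -1]

```text
t: 3.15
eef_pos: [0.5926, -0.2044, 0.3404]
tool_rot: [0.001, 0.98, 0.198, -0.003]
contact_force: [0.5, -0.3, 0.3]
gripper_width: 0.996
```

Run:
```python
from h import *
plan([.599,-.199,.30],24.5)
c=cal('wrist'); np.savez('w1.npz',K=c[0],E=c[1]); im=imaging.read_camera('wrist'); cv2.imwrite('pics/w1.png',im[:,:,::-1])
```

```text
t 3.15 p [ 0.5926 -0.2044  0.3404] yaw 22.9 shift [ 8.3 -2.5 40.4] F [ 0.5 -0.3  0.3] w 0.996
turn [ 0.1  0.4 -1.6]
```

View pics/w1.png

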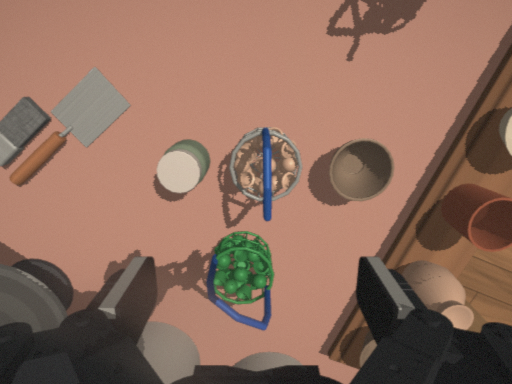

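The wrist view shows the handle running from (266,130) to (268,218), the brim centred at about (265,165), and the decoy below.

Run:
```python
from h import *
d=np.load('w1.npz'); c=(d['K'],d['E']); im=cv2.imread('pics/w1.png')
b,g,r=[im[:,:,i].astype(int) for i in range(3)]
m=(b>r+40)&(b>g+30); m[:120]=0; m[225:]=0; m[:,:255]=0; m[:,285:]=0
y,x=np.nonzero(m); print(x.min(),x.max(),y.min(),y.max())
for yy in range(y.min(),y.max()+1,8): print(yy,x[y==yy].mean(), np.ptp(x[y==yy])+1,end=' | ')
l=cv2.fitLine(np.c_[x,y].astype(np.float32),cv2.DIST_L2,0,.01,.01).ravel(); print(l)
at=lambda yy:(l[2]+(yy-l[3])*l[0]/l[1],yy)
# handle plane: normals -> vertical plane; use ends at z .138 .112
a=onz('wrist',*at(y.min()),.112,c); e=onz('wrist',*at(y.max()),.138,c); print(a,e)
v=e-a; print('dir',np.degrees(np.arctan2(v[1],v[0])))
P=np.array([onz('wrist',*q,.06,c)[:2] for q in [(231,165),(300,165),(265,201),(243,140),(290,189),(240,190)]])
A=np.c_[2*P,np.ones(len(P))]; s=np.linalg.lstsq(A,(P**2).sum(1),rcond=None)[0]; print('brim',s[:2],np.sqrt(s[2]+s[:2]@s[:2]))
for P in [(.608,-.220)]:
  for t in(-36,0,36):
    u=np.array([-.415,.91]); q=np.r_[np.array(P)+u*t/1000,.148-abs(t)/3600]; print(t,proj('wrist',q,c),proj('top',q),proj('side',q))
```

```text
263 271 128 220
128 265.5 2 | 136 266.0 7 | 144 266.5 6 | 152 267.0 9 | 160 266.5 8 | 168 267.0 7 | 176 267.0 7 | 184 267.0 7 | 192 267.5 8 | 200 267.0 7 | 208 267.0 7 | 216 267.0 7 | [1.2761560e-02 9.9991858e-01 2.6682388e+02 1.7424809e+02]
[ 0.58928891 -0.17158224  0.112     ] [ 0.62769628 -0.25839953  0.138     ]
dir -66.13573000345693
brim [ 0.61103825 -0.22268113] 0.04363681527227186
-36 [265.43315987 213.8810008 ] [357.16966254 189.58789922] [273.50711207 279.61757726]
0 [264.91687391 184.19238157] [344.69206168 195.42903167] [262.93330892 264.23901997]
36 [264.02677671 147.11496558] [330.3670242 202.5633269] [252.75820675 254.9702073 ]
```

Request:
apply_moves:
  increments:
    - [0, 0, 0, 0, 0, -1, -1]
    - [5, -2, 20, 0, 0, 0, -1]
    - [3, -2, 40, 0, 0, 0, -1]
    - [0, 0, 40, 0, 0, 0, -1]
    - [0, 0, 30, 0, 0, 0, -1]
    - [0, 0, 10, 0, 0, 0, -1]
    - [0, 0, 0, 0, 0, 0, -1]
    - [0, 0, 0, 0, 0, 0, -1]

```text
t: 4.2
eef_pos: [0.5979, -0.1958, 0.192]
tool_rot: [0.001, 0.978, 0.209, -0.004]
contact_force: [0.2, -0.4, -0.2]
gripper_width: 0.998
```

Run:
```python
from h import *
plan([.601,-.200,.126],24)
c=cal('wrist'); np.savez('w2.npz',K=c[0],E=c[1]); im=imaging.read_camera('wrist'); cv2.imwrite('pics/w2.png',im[:,:,::-1])
```

```text
t 4.20 p [ 0.5979 -0.1958  0.192 ] yaw 24.1 shift [ 1.6  5.1 66. ] F [ 0.2 -0.4 -0.2] w 0.998
turn [0.  0.4 0.1]
```

View pics/w2.png

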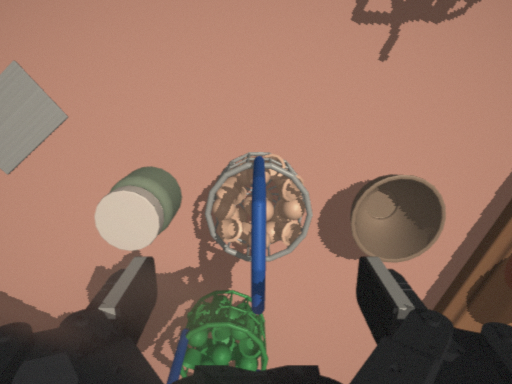

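The handle sits at column 259, midway between the fingers and parallel to them. I'll check it quantitatively.

Run:
```python
from h import *
d=np.load('w2.npz'); c=(d['K'],d['E'])
u=np.array([-.407,.914])
for P in [(.610,-.220),(.608,-.220)]:
  for t in(-36,0,36):
    q=np.r_[np.array(P)+u*t/1000,.148-abs(t)/3600]; print(t,proj('wrist',q,c))
im=cv2.imread('pics/w2.png'); b,g,r=[im[:,:,i].astype(int) for i in range(3)]
m=(b>r+40)&(b>g+30); m[:,:245]=0; m[:,285:]=0; m[320:]=0; m[:150]=0
y,x=np.nonzero(m); print(y.min(),y.max())
for yy in range(y.min(),y.max()+1,20): print(yy,x[y==yy].mean(), np.ptp(x[y==yy])+1)
```

```text
-36 [257.44018923 303.40126362]
0 [257.58958415 262.66789509]
36 [257.87633963 201.36938837]
-36 [254.70685237 302.33810576]
0 [254.59069784 261.45596324]
36 [254.85784695 200.0805957 ]
156 307
156 259.0 3
176 259.0 9
196 259.0 13
216 258.5 14
236 258.0 13
256 258.5 14
276 258.0 13
296 257.5 10
```

Request:
apply_moves:
  increments:
    - [2, 5, 20, 0, 0, 0, -1]
    - [0, 0, 25, 0, 0, 0, -1]
    - [0, 0, 18, 0, 0, 0, -1]
    - [0, 0, 4, 0, 0, 0, -1]
    - [0, 0, 0, 0, 0, 0, 1]
    - [0, 0, 0, 0, 0, 0, 1]
    - [0, 0, 0, 0, 0, 0, 1]
    - [0, 0, 0, 0, 0, 0, 1]
  grip_force: 80

```text
t: 5.25
eef_pos: [0.6047, -0.2014, 0.1248]
tool_rot: [0.002, 0.978, 0.209, -0.0]
contact_force: [-0.9, -0.6, 0.2]
gripper_width: 0.15
```

Request:
apply_moves:
  increments:
    - [0, 0, 0, 0, 0, 0, 1]
    - [0, 0, 0, 0, 0, 0, 1]
    - [0, 0, 0, 0, 0, 0, 1]
    - [0, 0, -5, 0, 0, 0, 1]
    - [0, 0, -10, 0, 0, 0, 1]
    - [0, 0, -10, 0, 0, 0, 1]
    - [0, 0, -10, 0, 0, 0, 1]
    - [0, 0, 0, 0, 0, 0, 1]

```text
t: 6.25
eef_pos: [0.6043, -0.2008, 0.1621]
tool_rot: [0.002, 0.978, 0.209, -0.0]
contact_force: [0.1, -0.2, -3.8]
gripper_width: 0.069
```

Run:
```python
from h import *
plan([.601,-.200,.30],24); o=bot.get_obs(); print(o['torque'])
im=imaging.read_camera('wrist'); cv2.imwrite('pics/w3.png',im[:,:,::-1])
im=imaging.read_camera('side'); cv2.imwrite('pics/s3.png',cv2.resize(im[200:384,170:370,::-1],None,fx=3,fy=3))
```

```text
t 6.25 p [ 0.6043 -0.2008  0.1621] yaw 24.1 shift [  -2.9   -1.6 -137.9] F [ 0.1 -0.2 -3.8] w 0.069
turn [0.2 0.1 0.1]
[ 0.02190505  0.00238163 -0.01037645]
```

View pics/w3.png

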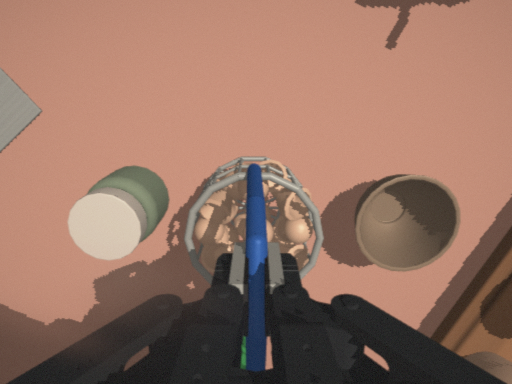

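View pics/s3.png

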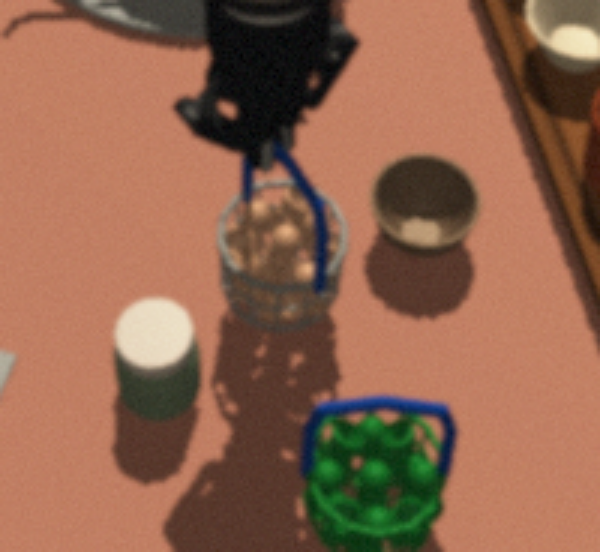

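The basket is lifted: about 3.8 N, upright in the side view, with the pads about 20 mm off the handle's middle. Next I'll raise it, turn it to yaw 0 and carry it to the outer side of the hook.

Request:
apply_moves:
  increments:
    - [0, 0, -20, 0, 0, 4, 1]
    - [0, 0, -28, 0, 0, 6, 1]
    - [0, 0, -28, 0, 0, 6, 1]
    - [0, 0, -28, 0, 0, 6, 1]
    - [0, 0, -6, 0, 0, 2, 1]
    - [0, 0, 0, 0, 0, 0, 1]
    - [0, 0, 0, 0, 0, 0, 1]
    - [0, 0, 0, 0, 0, 0, 1]

```text
t: 7.35
eef_pos: [0.6006, -0.1983, 0.2673]
tool_rot: [0.0, 1.0, -0.004, -0.006]
contact_force: [-0.5, -1.1, -3.4]
gripper_width: 0.075
```

Run:
```python
from h import *
plan([.385,.241,.27],0)
```

```text
t 7.35 p [ 0.6006 -0.1983  0.2673] yaw -0.4 shift [-2.190e+02 -4.376e+02 -2.000e-01] F [-0.5 -1.1 -3.4] w 0.075
turn [ 0.   0.7 -0.4]
```

Request:
apply_moves:
  increments:
    - [-10, -15, 0, 0, 0, 0, 1]
    - [-18, -28, 0, 0, 0, 0, 1]
    - [-20, -32, 0, 0, 0, 0, 1]
    - [-20, -32, 0, 0, 0, 0, 1]
    - [-20, -32, 0, 0, 0, 0, 1]
    - [-20, -32, 0, 0, 0, 0, 1]
    - [-20, -32, 0, 0, 0, 0, 1]
    - [-20, -32, 0, 0, 0, 0, 1]

```text
t: 8.35
eef_pos: [0.4484, 0.0411, 0.2644]
tool_rot: [0.002, 1.0, -0.005, -0.009]
contact_force: [1.0, 0.9, -2.5]
gripper_width: 0.07
```

Run:
```python
from h import *
plan([.385,.241,.27],0)
```

```text
t 8.35 p [0.4484 0.0411 0.2644] yaw -0.6 shift [ -65.5 -199.3   -5.2] F [ 1.   0.9 -2.5] w 0.070
turn [ 0.2  1.  -0.6]
```

Request:
apply_moves:
  increments:
    - [-16, -32, -2, 0, 0, 0, 1]
    - [-16, -32, -3, 0, 0, 0, 1]
    - [-16, -32, 0, 0, 1, 0, 1]
    - [-14, -32, 0, 0, 0, 0, 1]
    - [-4, -32, 0, 0, 0, 0, 1]
    - [0, -25, 0, 0, 0, 0, 1]
    - [0, -12, 0, 0, 0, 0, 1]
    - [0, 0, 0, 0, 0, 0, 1]

```text
t: 9.35
eef_pos: [0.3796, 0.2446, 0.2682]
tool_rot: [0.001, 1.0, -0.003, -0.001]
contact_force: [0.1, -0.9, -2.4]
gripper_width: 0.071
```

Run:
```python
from h import *
plan([.385,.241,.27],0)
for n in ['side','top','wrist']:
    c=cal(n); np.savez(f'{n}4.npz',K=c[0],E=c[1]); im=imaging.read_camera(n); cv2.imwrite(f'pics/{n}4.png',im[:,:,::-1])
s=cv2.imread('pics/side4.png'); cv2.imwrite('pics/s4z.png',cv2.resize(s[60:230,90:310],None,fx=3.4,fy=3.4,interpolation=cv2.INTER_CUBIC))
```

```text
t 9.35 p [0.3796 0.2446 0.2682] yaw -0.3 shift [ 5.5  3.6 -1.8] F [ 0.1 -0.9 -2.4] w 0.071
turn [ 0.2  0.1 -0.3]
```

View pics/wrist4.png

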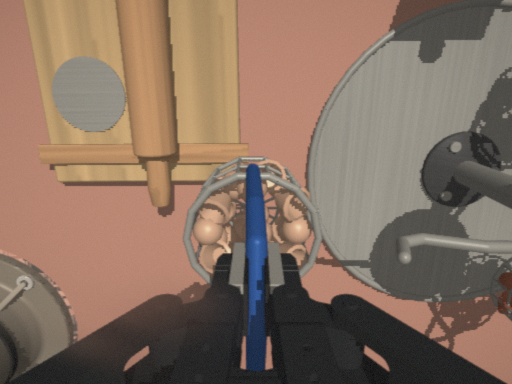

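View pics/s4z.png

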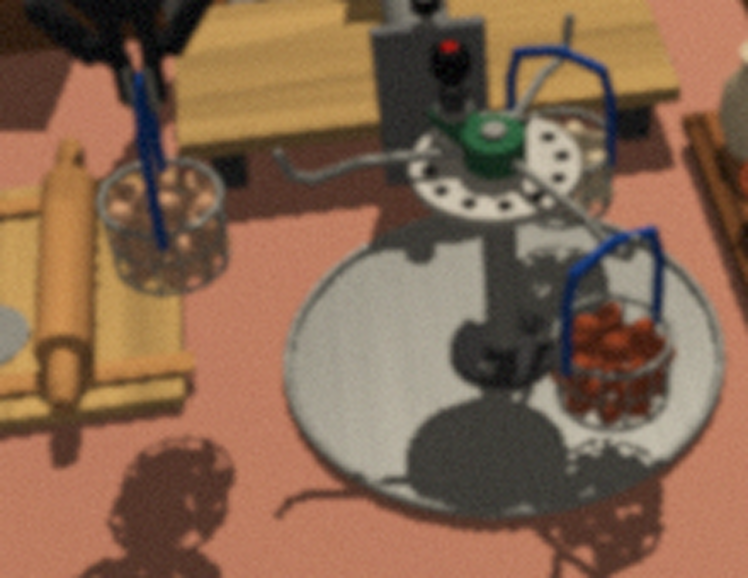

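View pics/top4.png

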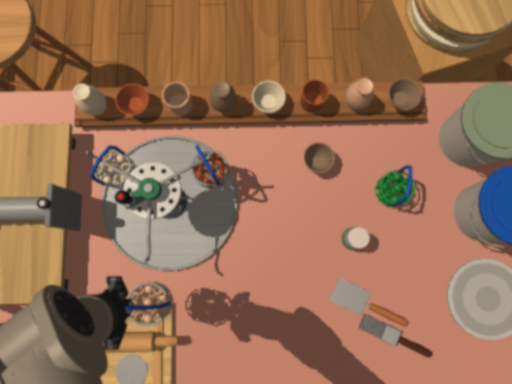

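The basket is level beside the hook. In the wrist view the hook tip's end is at about (405,257) and the bar runs along row ~242. I'll refine the hook pose from that.

Run:
```python
from h import *
np.set_printoptions(precision=4,suppress=True)
d=np.load('wrist4.npz'); c=(d['K'],d['E']); print(c[1][:3,3])
print('tip',onz('wrist',405,257,.231,c),'in bar 470',onz('wrist',470,243.5,.214,c),'in2 505',onz('wrist',505,246,.214,c))
f=lambda x,y:(x/3.6+30,y/3.6+120); g=lambda x,y:(x/3.4+90,y/3.4+60)
print(tri([ray('top',*f(418,513)),ray('side',*g(281,156)),ray('wrist',405,257,c)]))
for P in [(.486,.221,.203),(.464,.221,.23),(.524,.22,.214),(.598,.2665,.276)]: print(P,'w',proj('wrist',P,c),'top zoom',(proj('top',P)-[30,120])*3.6,'side zoom',(proj('side',P)-[90,60])*3.4)
im=cv2.imread('pics/wrist4.png'); cv2.imwrite('pics/w4z.png',cv2.resize(im[120:384,190:512],None,fx=2.4,fy=2.4,interpolation=cv2.INTER_CUBIC))
# handle pts: blue columns
b,g_,r=[im[:,:,i].astype(int) for i in range(3)]
m=(b>r+40)&(b>g_+30); y,x=np.nonzero(m)
for yy in range(165,365,15): print(yy,x[y==yy].mean().round(1), np.ptp(x[y==yy])+1)
for t in(-43,-36,0,20,36):
    q=[.3796,.2446-.020+t/1000,.2682+.0232-(abs(t)/3.6 if t>-40 else 36)/1000]; print(t,proj('wrist',q,c),proj('side',q))
```

```text
[0.3811 0.3209 0.4119]
tip [0.4671 0.2235 0.231 ] in bar 470 [0.5149 0.2236 0.214 ] in2 505 [0.5373 0.2217 0.214 ]
(array([0.466 , 0.2224, 0.2293]), [0.003446810230554547, 0.0018945278224525787, 0.0017918342421595088])
(0.486, 0.221, 0.203) w [415.8832 239.9333] top zoom [432.5887 472.9032] side zoom [310.7322 182.2611]
(0.464, 0.221, 0.23) w [398.5662 260.0048] top zoom [419.8741 510.3917] side zoom [275.6398 156.1957]
(0.524, 0.22, 0.214) w [483.4283 248.5828] top zoom [430.9274 408.5164] side zoom [361.0144 164.9013]
(0.598, 0.2665, 0.276) w [773.4581 215.1038] top zoom [323.318  272.6287] side zoom [447.7989  45.3783]
165 252.5 8
180 253.5 14
195 254.5 16
210 254.5 18
225 255.5 18
240 256.0 21
255 256.0 21
270 255.5 14
285 255.5 14
300 255.5 14
315 253.9 14
330 252.5 10<stdin>:12: RuntimeWarning: Mean of empty slice.
  ret = ret.dtype.type(ret / rcount)
Traceback (most recent call last):
ValueError: zero-size array to reduction operation maximum which has no identity
```

View pics/w4z.png

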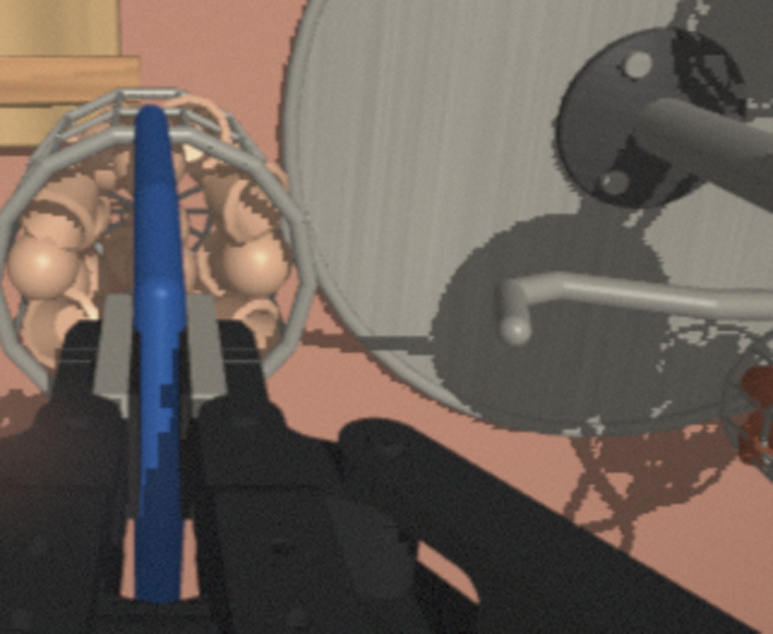

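Run:
```python
from h import *
np.set_printoptions(precision=4,suppress=True)
d=np.load('wrist4.npz'); c=(d['K'],d['E'])
for t in(-43,-36,-10,0,20,36,43):
    h=abs(t)/3.6 if abs(t)<40 else 36
    q=[.3796,.2446-.020+t/1000,.2682+.0232-h/1000]; print(t,proj('wrist',q,c),proj('side',q))
print('cap403', onz('wrist',403,257,.230,c))
```

```text
-43 [255.4813 346.7027] [134.4459 111.7096]
-36 [255.2116 374.3849] [132.2353 100.8681]
-10 [254.7137 340.2407] [131.5135  91.6609]
0 [254.4949 325.2394] [131.24    88.1715]
20 [254.1922 275.9712] [131.6263  85.2163]
36 [253.9474 236.1481] [131.927   82.9157]
43 [254.2207 199.7723] [133.9785  90.1738]
cap403 [0.4664 0.223  0.23  ]
```

The grip sits about 22 mm from the handle's middle, from the bend at row 241. The hook dip is at about (0.487, 0.222). Next I'll lower so the bar just clears the tip, then move in.

Request:
apply_moves:
  increments:
    - [5, 0, 14, 0, 0, 0, 1]
    - [0, 0, 18, 0, 0, 0, 1]
    - [0, 0, 2, 0, 0, 0, 1]
    - [12, 0, 0, 0, 0, 0, 1]
    - [15, 0, 0, 0, 0, 0, 1]
    - [15, 0, 0, 0, 0, 0, 1]
    - [12, 0, 0, 0, 0, 0, 1]
    - [0, 0, 0, 0, 0, 0, 1]

```text
t: 10.5
eef_pos: [0.4456, 0.2398, 0.2337]
tool_rot: [0.0, 1.0, -0.006, 0.001]
contact_force: [-0.2, -0.9, -3.2]
gripper_width: 0.076
```

Run:
```python
from h import *
plan([.487,.244,.234],0)
for n in ['side','wrist']:
    c=cal(n); np.savez(f'{n}5.npz',K=c[0],E=c[1]); im=imaging.read_camera(n); cv2.imwrite(f'pics/{n}5.png',im[:,:,::-1])
s=cv2.imread('pics/side5.png'); cv2.imwrite('pics/s5z.png',cv2.resize(s[60:200,110:280],None,fx=4,fy=4,interpolation=cv2.INTER_CUBIC))
```

```text
t 10.50 p [0.4456 0.2398 0.2337] yaw -0.7 shift [41.4 -4.7 -0.2] F [-0.2 -0.9 -3.2] w 0.076
turn [ 0.  -0.1 -0.7]
```

View pics/s5z.png

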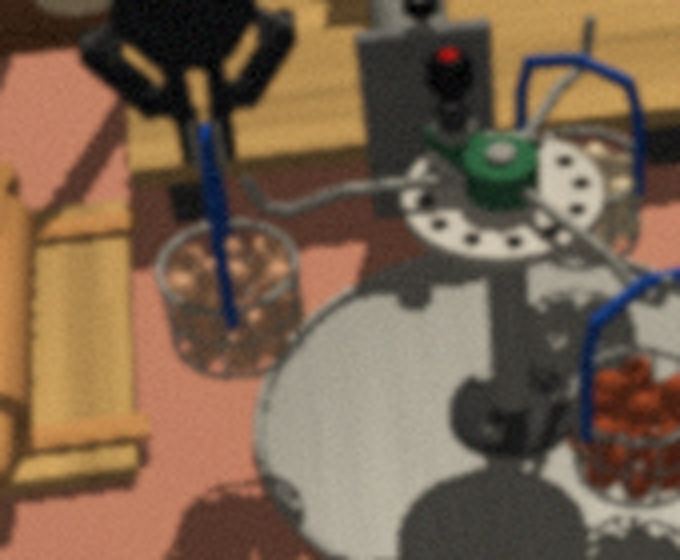

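View pics/wrist5.png

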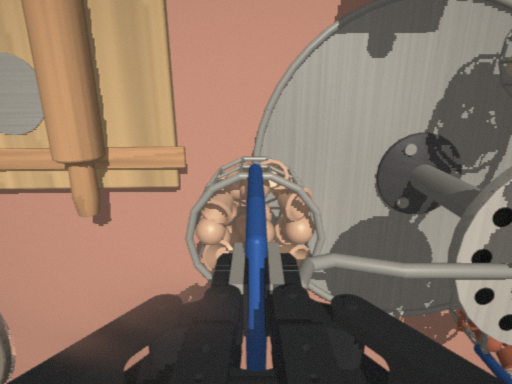

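Run:
```python
from h import *
d=np.load('wrist5.npz'); c=(d['K'],d['E'])
for q in [(.4456,.251,.2337),(.4456,.251,.2527),(.4456,.229,.2337),(.4456,.2398,.2527),(.4456,.2538,.246),(.487,.222,.203),(.466,.2227,.230),(.55,.2207,.214)]: print(q,proj('wrist',q,c))
```

```text
(0.4456, 0.251, 0.2337) [255.65453857 236.08361887]
(0.4456, 0.251, 0.2527) [255.67160972 255.97054826]
(0.4456, 0.229, 0.2337) [256.17146256 278.62811427]
(0.4456, 0.2398, 0.2527) [255.97389537 280.40825129]
(0.4456, 0.2538, 0.246) [255.59061156 242.3285067 ]
(0.487, 0.222, 0.203) [329.61455277 259.49955861]
(0.466, 0.2227, 0.23) [298.00774176 285.4432079 ]
(0.55, 0.2207, 0.214) [451.59499509 270.43433313]
```

Request:
apply_moves:
  increments:
    - [0, -3, 0, 0, 0, 0, 1]
    - [0, -3, 0, 0, 0, 0, 1]
    - [0, 0, 0, 0, 0, 0, 1]
    - [0, 0, 0, 0, 0, 0, 1]
    - [0, 0, 0, 0, 0, 0, 1]
    - [0, 0, 0, 0, 0, 0, 1]
    - [0, 0, 0, 0, 0, 0, 1]
    - [0, 0, 0, 0, 0, 0, 1]

```text
t: 11.6
eef_pos: [0.4428, 0.2468, 0.2334]
tool_rot: [-0.0, 1.0, -0.005, -0.0]
contact_force: [0.0, -0.3, -4.2]
gripper_width: 0.074
```

Request:
apply_moves:
  increments:
    - [10, 0, 0, 0, 0, 0, 1]
    - [12, 0, 0, 0, 0, 0, 1]
    - [12, 0, 0, 0, 0, 0, 1]
    - [9, 0, 0, 0, 0, 0, 1]
    - [0, 0, 0, 0, 0, 0, 1]
    - [0, 0, 0, 0, 0, 0, 1]
    - [0, 0, 0, 0, 0, 0, 1]
    - [0, 0, 0, 0, 0, 0, 1]

```text
t: 12.6
eef_pos: [0.4891, 0.2462, 0.2331]
tool_rot: [0.0, 1.0, -0.005, -0.0]
contact_force: [0.2, 0.3, -3.0]
gripper_width: 0.076
```

Run:
```python
from h import *
plan([.487,.244,.19],0)
for n in ['side','wrist']:
    c=cal(n); np.savez(f'{n}6.npz',K=c[0],E=c[1]); im=imaging.read_camera(n); cv2.imwrite(f'pics/{n}6.png',im[:,:,::-1])
s=cv2.imread('pics/side6.png'); cv2.imwrite('pics/s6z.png',cv2.resize(s[60:200,110:280],None,fx=4,fy=4,interpolation=cv2.INTER_CUBIC))
```

```text
t 12.60 p [0.4891 0.2462 0.2331] yaw -0.5 shift [-2.1  2.2 43.1] F [ 0.2  0.3 -3. ] w 0.076
turn [ 0.   0.  -0.5]
```

View pics/s6z.png

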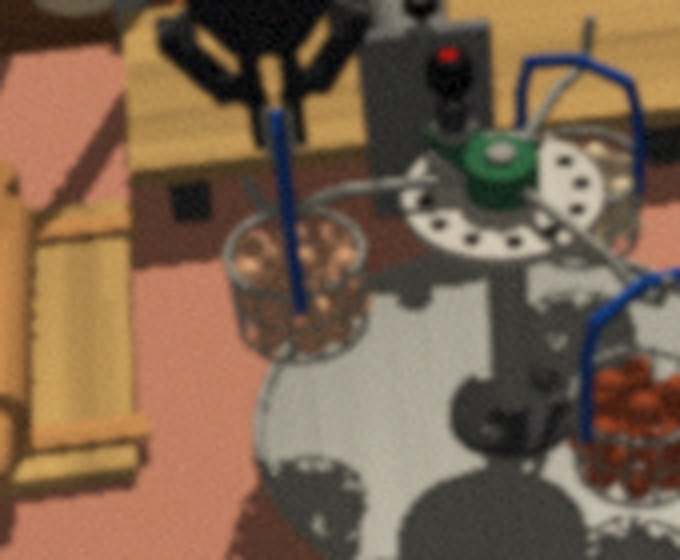

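View pics/wrist6.png

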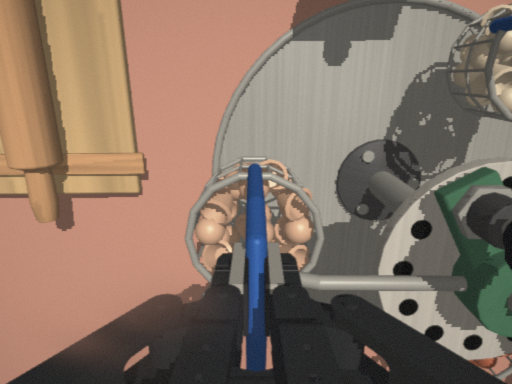

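The hook tip is now inside the handle opening. I'll lower.

Request:
apply_moves:
  increments:
    - [-1, 0, 10, 0, 0, 0, 1]
    - [-1, 0, 10, 0, 0, 0, 1]
    - [0, 0, 8, 0, 0, 0, 1]
    - [0, 0, 5, 0, 0, 0, 1]
    - [0, 0, 3, 0, 0, 0, 1]
    - [0, 0, 0, 0, 0, 0, 1]
    - [0, 0, 0, 0, 0, 0, 1]
    - [0, 0, 0, 0, 0, 0, 1]

```text
t: 13.7
eef_pos: [0.4868, 0.2463, 0.1943]
tool_rot: [0.0, 1.0, -0.005, -0.0]
contact_force: [-0.4, -0.2, -2.6]
gripper_width: 0.076
```

Run:
```python
from h import *
plan([.487,.244,.19],0)
```

```text
t 13.70 p [0.4868 0.2463 0.1943] yaw -0.5 shift [0.2 2.2 4.3] F [-0.4 -0.2 -2.6] w 0.076
turn [ 0.   0.  -0.5]
```

Request:
apply_moves:
  increments:
    - [0, 0, 2, 0, 0, 0, 1]
    - [0, 0, 1, 0, 0, 0, 1]
    - [0, 0, 1, 0, 0, 0, 1]
    - [0, 0, 0, 0, 0, 0, 1]
    - [0, 0, 0, 0, 0, 0, 1]
    - [0, 0, 0, 0, 0, 0, 1]
    - [0, 0, 0, 0, 0, 0, 1]
    - [0, 0, 0, 0, 0, 0, 1]

```text
t: 14.7
eef_pos: [0.487, 0.2464, 0.1904]
tool_rot: [0.0, 1.0, -0.005, -0.0]
contact_force: [0.3, 0.6, -3.0]
gripper_width: 0.079
```

Run:
```python
from h import *
plan([.487,.244,.19],0); print(bot.get_obs()['torque'])
for n in ['side']:
    c=cal(n); im=imaging.read_camera(n); cv2.imwrite(f'pics/{n}7.png',im[:,:,::-1])
s=cv2.imread('pics/side7.png'); cv2.imwrite('pics/s7z.png',cv2.resize(s[60:200,110:280],None,fx=4,fy=4,interpolation=cv2.INTER_CUBIC))
```

```text
t 14.70 p [0.487  0.2464 0.1904] yaw -0.5 shift [0.1 2.4 0.4] F [ 0.3  0.6 -3. ] w 0.079
turn [ 0.   0.  -0.5]
[ 0.09008634  0.01382375 -0.03332317]
```

View pics/s7z.png

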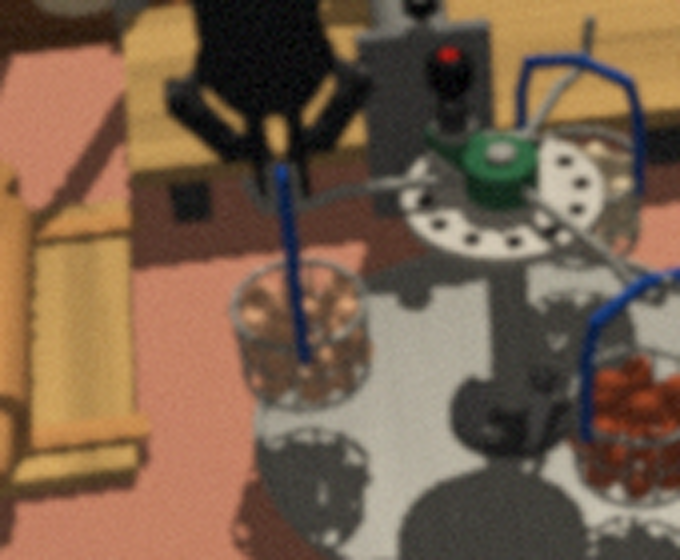

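Request:
apply_moves:
  increments:
    - [0, 0, 2, 0, 0, 0, 1]
    - [0, 0, 0, 0, 0, 0, 1]
    - [0, 0, 1, 0, 0, 0, 1]
    - [0, 0, 0, 0, 0, 0, 1]
    - [0, 0, 0, 0, 0, 0, 1]
    - [0, 0, 0, 0, 0, 0, 1]
    - [0, 0, 0, 0, 0, 0, 1]
    - [0, 0, 0, 0, 0, 0, 1]

```text
t: 15.75
eef_pos: [0.4878, 0.2469, 0.1888]
tool_rot: [-0.001, 1.0, -0.005, 0.0]
contact_force: [-2.5, -0.2, 3.0]
gripper_width: 0.078
```

Run:
```python
from h import *
plan([.487,.244,.187],0); print(bot.get_obs()['torque'])
```

```text
t 15.75 p [0.4878 0.2469 0.1888] yaw -0.5 shift [-0.8  2.9  1.8] F [-2.5 -0.2  3. ] w 0.078
turn [-0.1 -0.1 -0.5]
[-0.09884558  0.31504869 -0.06474167]
```

Contact: Fz went from -3 to +3 N with a slight push outward. I'll ease 1 mm outward and open gradually.

Request:
apply_moves:
  increments:
    - [-1, 0, 0, 0, 0, 0, 1]
    - [0, 0, 0, 0, 0, 0, 1]
    - [0, 0, 0, 0, 0, 0, 0.75]
    - [0, 0, 0, 0, 0, 0, 0.7]
    - [0, 0, 0, 0, 0, 0, 0.6]
    - [0, 0, 0, 0, 0, 0, 0.5]
    - [0, 0, 0, 0, 0, 0, 0.4]
    - [0, 0, 0, 0, 0, 0, 0.4]

```text
t: 16.75
eef_pos: [0.4871, 0.2469, 0.1884]
tool_rot: [-0.001, 1.0, -0.005, 0.001]
contact_force: [-0.2, 0.4, -0.5]
gripper_width: 0.297
```

Run:
```python
from h import *
plan([.487,.244,.187],0)
for n in ['side','wrist']:
    c=cal(n); np.savez(f'{n}8.npz',K=c[0],E=c[1]);im=imaging.read_camera(n); cv2.imwrite(f'pics/{n}8.png',im[:,:,::-1])
s=cv2.imread('pics/side8.png'); cv2.imwrite('pics/s8z.png',cv2.resize(s[60:200,110:280],None,fx=4,fy=4,interpolation=cv2.INTER_CUBIC))
```

```text
t 16.75 p [0.4871 0.2469 0.1884] yaw -0.5 shift [-0.   2.9  1.4] F [-0.2  0.4 -0.5] w 0.297
turn [-0.1 -0.1 -0.5]
```

View pics/s8z.png

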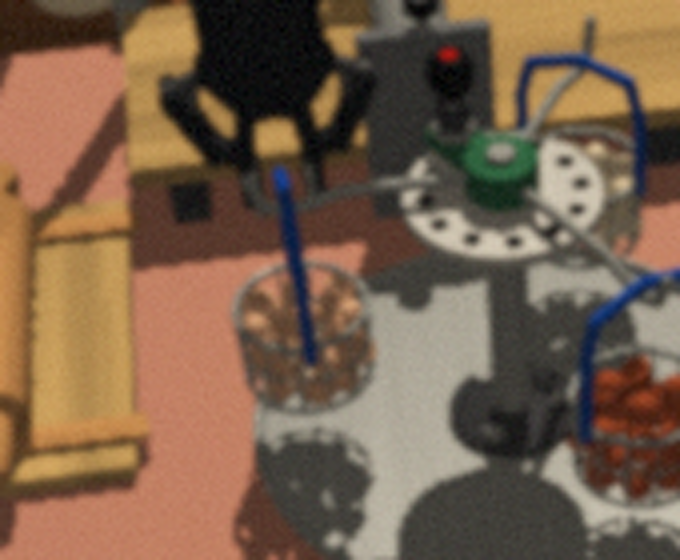

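View pics/wrist8.png

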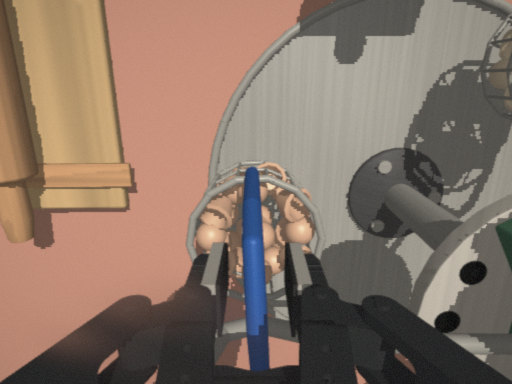

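The basket is released and hangs on the hook with both fingers clear of the handle. I'll go straight up.

Request:
apply_moves:
  increments:
    - [0, 0, -5, 0, 0, 0, 0.4]
    - [0, 0, -10, 0, 0, 0, 0.4]
    - [0, 0, -20, 0, 0, 0, 0.4]
    - [0, 0, -30, 0, 0, 0, 0.4]
    - [0, 0, -40, 0, 0, 0, 0.2]
    - [0, 0, -40, 0, 0, 0, 0]
    - [0, 0, -5, 0, 0, 0, -0.4]
    - [0, 0, 0, 0, 0, 0, -0.4]

```text
t: 17.85
eef_pos: [0.487, 0.246, 0.3469]
tool_rot: [-0.001, 1.0, -0.005, 0.002]
contact_force: [-0.0, 0.5, -0.4]
gripper_width: 0.701
```

Run:
```python
from h import *
plan([.598,.266,.30],0)
for n in ['side','wrist']:
    c=cal(n); np.savez(f'{n}9.npz',K=c[0],E=c[1]);im=imaging.read_camera(n); cv2.imwrite(f'pics/{n}9.png',im[:,:,::-1])
s=cv2.imread('pics/side9.png'); cv2.imwrite('pics/s9z.png',cv2.resize(s[60:200,110:280],None,fx=4,fy=4,interpolation=cv2.INTER_CUBIC))
```

```text
t 17.85 p [0.487  0.246  0.3469] yaw -0.6 shift [110.6 -21.   47.3] F [-0.   0.5 -0.4] w 0.701
turn [-0.2 -0.2 -0.6]
```

View pics/s9z.png

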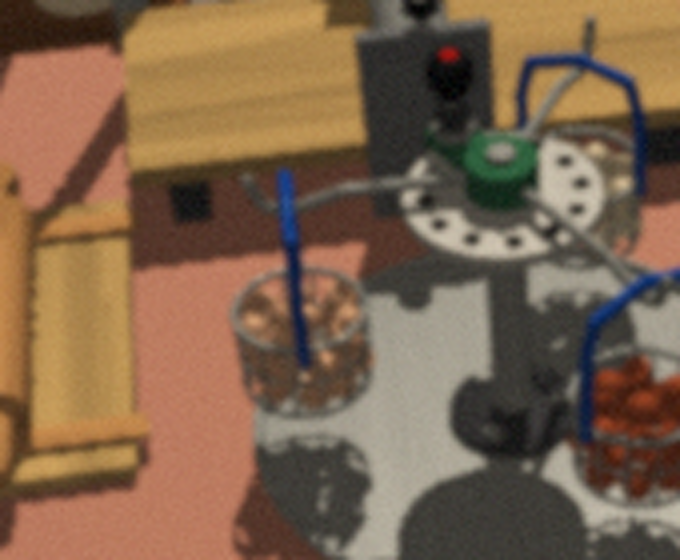

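View pics/wrist9.png

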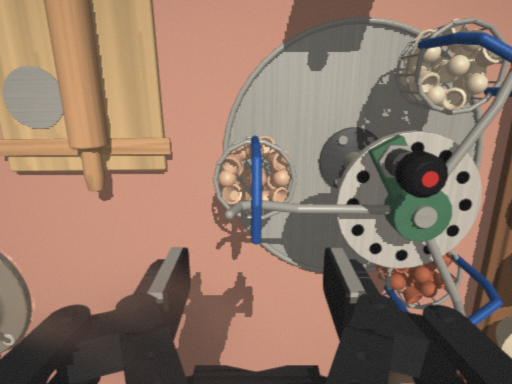

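The basket hangs alone on the hook. The red dot of the knob is at (430,179) in the wrist view.

Run:
```python
from h import *
np.set_printoptions(precision=4,suppress=True)
d=np.load('wrist9.npz'); c=(d['K'],d['E'])
im=cv2.imread('pics/wrist9.png'); b,g,r=[im[:,:,i].astype(int) for i in range(3)]
m=(r>120)&(g<60)&(b<60); m[:165]=0;m[195:]=0;m[:,:415]=0;m[:,445:]=0
y,x=np.nonzero(m); print(len(x),x.mean(),y.mean()); P=onz('wrist',x.mean(),y.mean(),.276,c); print('knob',P)
print('tri',tri([ray('wrist',x.mean(),y.mean(),c),ray('top',120,196),ray('side',222,73.25)]))
print('bail line col256 row208 z.212',onz('wrist',256,208,.212,c),'tip',onz('wrist',233,211,.23,c))
for t in (-36,0,36): print(t,proj('wrist',[.487,.222+t/1000,.212-abs(t)/3600],c))
plan([P[0],P[1],.30],0)
```

```text
199 429.8492462311558 178.65829145728642
knob [0.6002 0.2638 0.276 ]
tri (array([0.5982, 0.2648, 0.2781]), [0.0008695234042480267, 0.0012403136159246304, 0.0007025378561078101])
bail line col256 row208 z.212 [0.488  0.2219 0.212 ] tip [0.4695 0.226  0.23  ]
-36 [255.2228 241.1775]
0 [254.7937 207.8674]
36 [254.333  164.1485]
t 17.95 p [0.4869 0.2458 0.3461] yaw -0.6 shift [113.  -19.1  46.4] F [-0.1  0.6  0. ] w 0.700
turn [-0.1 -0.2 -0.6]
```

Request:
apply_moves:
  increments:
    - [25, -5, 0, 0, 0, 0, -1]
    - [35, -6, 0, 0, 0, 0, -1]
    - [35, -5, 0, 0, 0, 0, -1]
    - [17, -3, 0, 0, 0, 0, -1]
    - [0, 0, 20, 0, 0, 0, -1]
    - [0, 0, 15, 0, 0, 0, -1]
    - [0, 0, 0, 0, 0, 0, -1]
    - [0, 0, 0, 0, 0, 0, -1]

```text
t: 18.95
eef_pos: [0.5983, 0.2632, 0.3001]
tool_rot: [0.003, 1.0, -0.005, -0.005]
contact_force: [-0.3, -0.0, 0.1]
gripper_width: 0.998
```

Run:
```python
from h import *
plan([.5992,.2645,.241],0)
for n in ['side','wrist']:
    c=cal(n); np.savez(f'{n}10.npz',K=c[0],E=c[1]);im=imaging.read_camera(n); cv2.imwrite(f'pics/{n}10.png',im[:,:,::-1])
s=cv2.imread('pics/side10.png'); cv2.imwrite('pics/s10z.png',cv2.resize(s[20:160,150:320],None,fx=4,fy=4,interpolation=cv2.INTER_CUBIC))
d=np.load('wrist10.npz'); c=(d['K'],d['E'])
im=cv2.imread('pics/wrist10.png'); b,g,r=[im[:,:,i].astype(int) for i in range(3)]
m=((r>110)&(g<60)&(b<60)).astype(np.uint8); n,l,st,ce=cv2.connectedComponentsWithStats(m)
for i in range(1,n):
    if st[i,4]>40: print(st[i],ce[i],onz('wrist',*ce[i],.276,c))
```

```text
t 18.95 p [0.5983 0.2632 0.3001] yaw -0.6 shift [ 1.5 -1.7 59.1] F [-0.3 -0.   0.1] w 0.998
turn [ 0.4  0.6 -0.6]
[247 227  21  18 240] [256.99166667 235.62083333] [0.59923322 0.26339212 0.276     ]
```

View pics/wrist10.png

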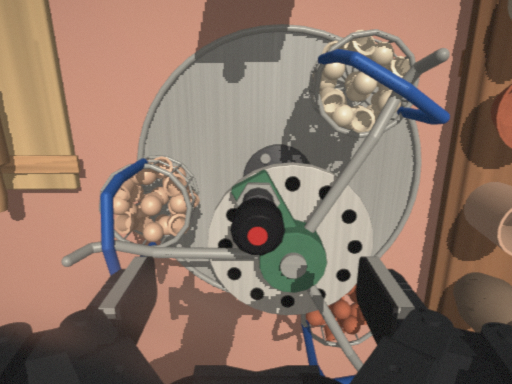

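View pics/s10z.png

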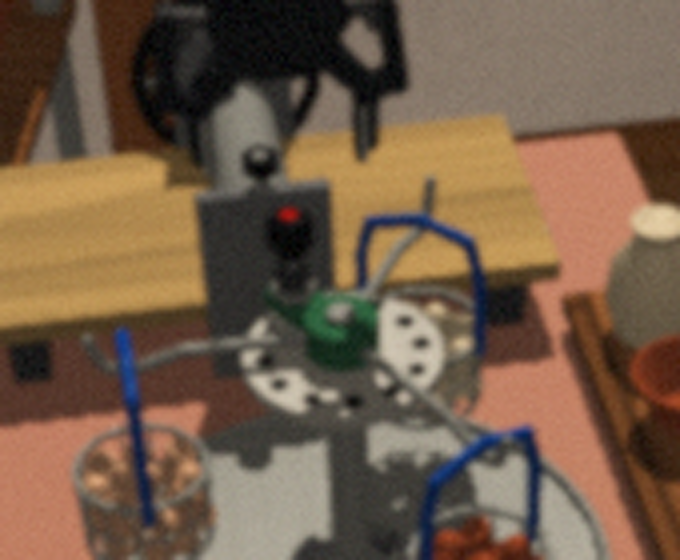

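Knob (0.599, 0.264) is centred between the open fingers, so I'll descend.

Request:
apply_moves:
  increments:
    - [1, -1, 15, 0, -0.5, 0, -1]
    - [0, 0, 20, 0, 0, 0, -1]
    - [0, 0, 15, 0, 0, 0, -1]
    - [0, 0, 7, 0, 0, 0, -1]
    - [0, 0, 0, 0, 0, 0, -1]
    - [0, 0, 0, 0, 0, 0, -1]
    - [0, 0, 0, 0, 0, 0, -1]
    - [0, 0, 0, 0, 0, 0, -1]

```text
t: 20.05
eef_pos: [0.5996, 0.2649, 0.2425]
tool_rot: [0.002, 1.0, -0.004, -0.008]
contact_force: [0.4, -0.5, 0.1]
gripper_width: 1.0
```

Run:
```python
from h import *
plan([.5992,.264,.241],0)
```

```text
t 20.05 p [0.5996 0.2649 0.2425] yaw -0.5 shift [-0.4  0.9  1.5] F [ 0.4 -0.5  0.1] w 1.000
turn [ 0.2  1.  -0.5]
```

Request:
apply_moves:
  increments:
    - [0, 1, 1, 0, 0, 0, -1]
    - [0, 0, 0, 0, 0, 0, 0.1]
    - [0, 0, 0, 0, 0, 0, 0.3]
    - [0, 0, 0, 0, 0, 0, 0.5]
    - [0, 0, 0, 0, 0, 0, 1]
    - [0, 0, 0, 0, 0, 0, 1]
    - [0, 0, 0, 0, 0, 0, 1]
    - [0, 0, 0, 0, 0, 0, 1]
  grip_force: 90

```text
t: 21.05
eef_pos: [0.5986, 0.2642, 0.2424]
tool_rot: [0.001, 1.0, -0.005, -0.009]
contact_force: [-1.7, -0.6, 1.7]
gripper_width: 0.314
```

Run:
```python
from h import *
plan([.5992,.264,.241],0)
for n in ['side','wrist']:
    im=imaging.read_camera(n); cv2.imwrite(f'pics/{n}11.png',im[:,:,::-1])
s=cv2.imread('pics/side11.png'); cv2.imwrite('pics/s11z.png',cv2.resize(s[20:160,150:320],None,fx=4,fy=4,interpolation=cv2.INTER_CUBIC))
```

```text
t 21.05 p [0.5986 0.2642 0.2424] yaw -0.5 shift [0.6 0.2 1.4] F [-1.7 -0.6  1.7] w 0.314
turn [ 0.1  1.1 -0.5]
```

View pics/s11z.png

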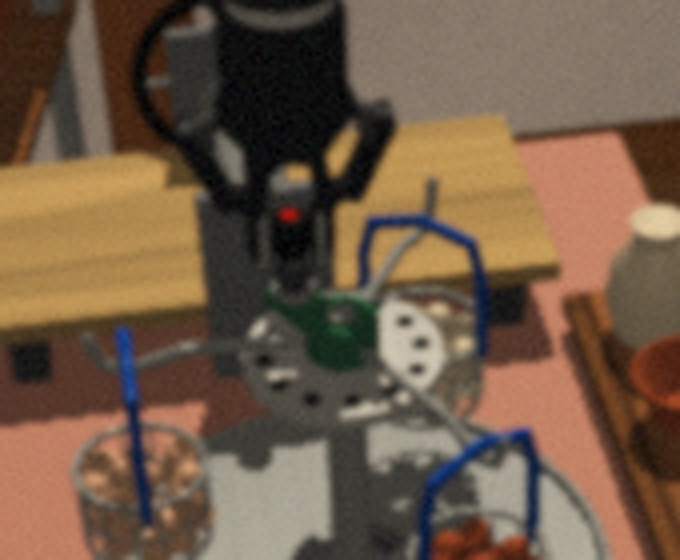

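View pics/wrist11.png

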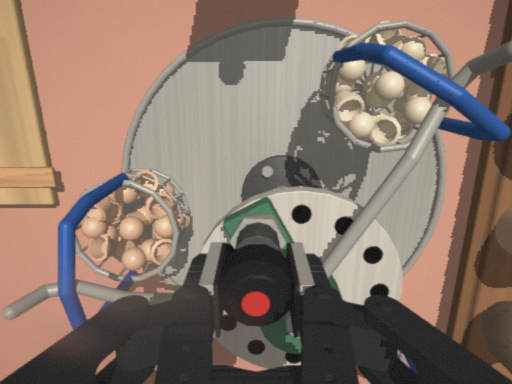

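The knob is held between the pads (opening about 27 mm). I'll pull up gently.

Request:
apply_moves:
  increments:
    - [0, 0, 0, 0, 0, 0, 1]
    - [0, 0, -3, 0, 0, 0, 1]
    - [0, 0, -3, 0, 0, 0, 1]
    - [0, 0, -3, 0, 0, 0, 1]
    - [0, 0, -3, 0, 0, 0, 1]
    - [0, 0, -2, 0, 0, 0, 1]
    - [0, 0, 0, 0, 0, 0, 1]
    - [0, 0, 0, 0, 0, 0, 1]

```text
t: 22.15
eef_pos: [0.5982, 0.2639, 0.2525]
tool_rot: [0.003, 1.0, -0.004, -0.01]
contact_force: [3.9, 0.6, -10.7]
gripper_width: 0.316
```

Run:
```python
from h import *
plan([.5986,.2642,.2584],0)
```

```text
t 22.15 p [0.5982 0.2639 0.2525] yaw -0.5 shift [ 0.3 -0.2 -5.9] F [  3.9   0.6 -10.7] w 0.316
turn [ 0.4  1.2 -0.5]
```

Request:
apply_moves:
  increments:
    - [0, 0, -3, 0, 0, 0, 1]
    - [0, 0, -2, 0, 0, 0, 1]
    - [0, 0, -2, 0, 0, 0, 1]
    - [0, 0, 0, 0, 0, 0, 1]
    - [0, 0, 0, 0, 0, 0, 1]
    - [0, 0, 0, 0, 0, 0, 1]
    - [0, 0, 0, 0, 0, 0, 1]
    - [0, 0, 0, 0, 0, 0, 1]

```text
t: 23.15
eef_pos: [0.598, 0.2638, 0.258]
tool_rot: [0.004, 1.0, -0.004, -0.011]
contact_force: [5.1, 1.4, -15.4]
gripper_width: 0.315
```

Run:
```python
from h import *
plan([.5986,.2642,.2584],0)
```

```text
t 23.15 p [0.598  0.2638 0.258 ] yaw -0.4 shift [ 0.6 -0.4 -0.4] F [  5.1   1.4 -15.4] w 0.315
turn [ 0.5  1.2 -0.4]
```

Request:
apply_moves:
  increments:
    - [0, 0, -2, 0, 0, 0, 1]
    - [0, 0, -2, 0, 0, 0, 1]
    - [0, 0, 0, 0, 0, 0, 1]
    - [0, 0, 0, 0, 0, 0, 1]
    - [0, 0, 0, 0, 0, 0, 1]
    - [0, 0, 0, 0, 0, 0, 1]
    - [0, 0, 0, 0, 0, 0, 1]
    - [0, 0, 0, 0, 0, 0, 1]

```text
t: 24.15
eef_pos: [0.5979, 0.2637, 0.2582]
tool_rot: [0.006, 1.0, -0.003, -0.011]
contact_force: [4.0, 0.8, -14.0]
gripper_width: 0.312
```

Run:
```python
from h import *
plan([.5986,.2642,.2584],0)
for n in ['side','wrist','top']:
    c=cal(n); np.savez(f'{n}12.npz',K=c[0],E=c[1]); im=imaging.read_camera(n); cv2.imwrite(f'pics/{n}12.png',im[:,:,::-1])
s=cv2.imread('pics/side12.png'); cv2.imwrite('pics/s12z.png',cv2.resize(s[20:160,150:320],None,fx=4,fy=4,interpolation=cv2.INTER_CUBIC))
for k,n in ((11,'before'),(12,'after')):
    im=cv2.imread(f'pics/side{k}.png')[60:90,205:240].astype(int); b,g,r=im[:,:,0],im[:,:,1],im[:,:,2]
    w=np.clip(r-g-60,0,None)*(g<80); y,x=np.mgrid[60:90,205:240]; u,v=(w*x).sum()/w.sum(),(w*y).sum()/w.sum(); print(n,u,v)
    for z in(.276,.292): print(z,proj('side',[.5985,.2642,z]))
```

```text
t 24.15 p [0.5979 0.2637 0.2582] yaw -0.3 shift [ 0.7 -0.5 -0.2] F [  4.    0.8 -14. ] w 0.312
turn [ 0.6  1.3 -0.3]
before 221.7867203219316 73.12474849094568
0.276 [222.03056791  73.84760881]
0.292 [221.64305023  68.25747032]
after 221.36111111111111 67.75462962962963
0.276 [222.03056791  73.84760881]
0.292 [221.64305023  68.25747032]
```

View pics/s12z.png

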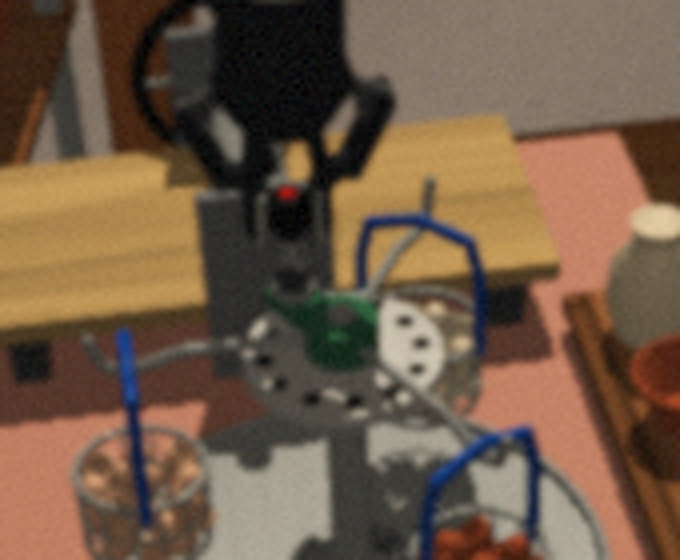

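View pics/wrist12.png

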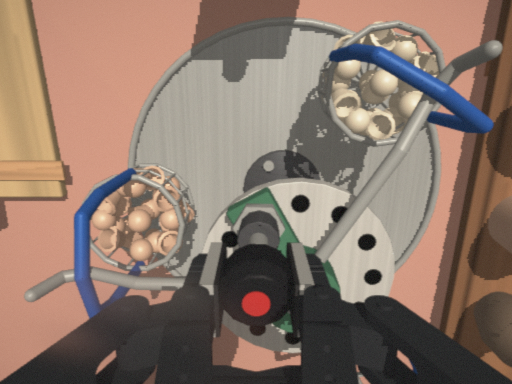

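The dot rose about 5.4 of the 5.6 px that the full 16 mm would give, and the spring force is about 14-15 N. I'll finish with a slight upward pull that the hold keeps, and a firmer grip.

Request:
apply_moves:
  increments:
    - [0, 0, -1, 0, 0, 0, 1]
    - [0, 0, -1.5, 0, 0, 0, 1]
    - [0, 0, -1.5, 0, 0, 0, 1]
    - [0, 0, -1.5, 0, 0, 0, 1]
    - [0, 0, -1.5, 0, 0, 0, 1]
    - [0, 0, -1.5, 0, 0, 0, 1]
    - [0, 0, -1.5, 0, 0, 0, 1]
    - [0, 0, -1.5, 0, 0, 0, 1]
  grip_force: 110

```text
t: 25.3
eef_pos: [0.5977, 0.2635, 0.2588]
tool_rot: [0.01, 1.0, -0.002, -0.012]
contact_force: [8.4, 1.4, -23.5]
gripper_width: 0.312
```

Run:
```python
from h import *
plan([.5986,.2642,.2584],0)
def dot(n,box):
    im=imaging.read_camera(n).astype(int); x0,y0,x1,y1=box; s=im[y0:y1,x0:x1]; r,g=s[:,:,0],s[:,:,1]
    w=np.clip(r-g-60,0,None)*(g<80); y,x=np.mgrid[y0:y1,x0:x1]; return (w*x).sum()/w.sum(),(w*y).sum()/w.sum(),im
for i in range(3):
    u,v,im=dot('side',(205,60,240,90)); print(u,v)
    plan([.5986,.2642,.2584])
cv2.imwrite('pics/side13.png',im[:,:,::-1].astype(np.uint8))
w=imaging.read_camera('wrist'); cv2.imwrite('pics/wrist13.png',w[:,:,::-1])
```

```text
t 25.30 p [0.5977 0.2635 0.2588] yaw -0.3 shift [ 0.9 -0.8  0.3] F [  8.4   1.4 -23.5] w 0.312
turn [ 1.1  1.4 -0.3]
221.31315240083507 67.5929018789144
t 25.35 p [0.5977 0.2635 0.2588] yaw -0.3 shift [ 0.9 -0.8  0.3] F [  8.3   1.4 -23. ] w 0.308
221.317907444668 67.5774647887324
t 25.40 p [0.5977 0.2634 0.2588] yaw -0.3 shift [ 0.9 -0.8  0.3] F [  8.    1.3 -23.8] w 0.312
221.31568228105905 67.56822810590631
t 25.45 p [0.5977 0.2634 0.2588] yaw -0.3 shift [ 0.9 -0.8  0.3] F [  8.3   1.  -23.4] w 0.310
```

View pics/side13.png

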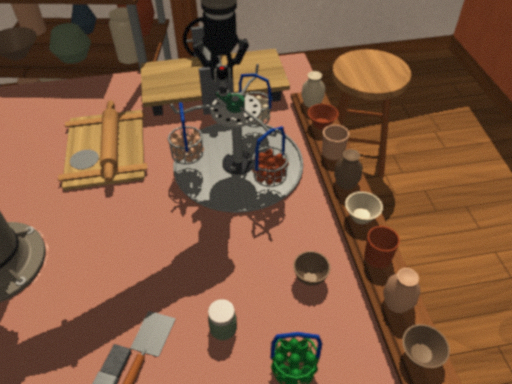

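View pics/wrist13.png

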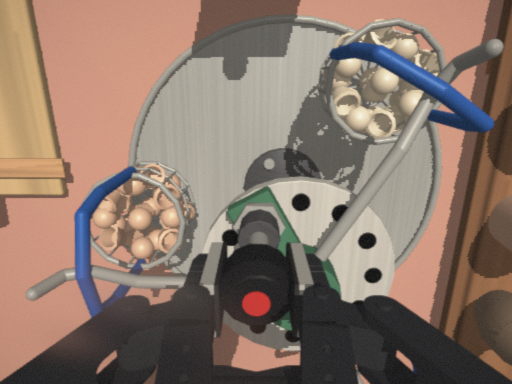

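At the stop: a 23 N pull against the 14 N spring, a steady pose, and the dot about 16 mm up. All three baskets are hanging, and the bowl and jar are where they were. Handing in.

Run:
```python
from h import *
print(bot.hand_in()); plan([.5986,.2642,.2584])
```

```text
the job is handed in; nothing more can be done
None
the job is handed in; nothing more can be done
```

The basket hangs by its handle on the empty hook and is let go of. The plunger knob is pulled up to its stop, and the gripper is still holding it there. I handed the job in at about 25.5 s; no verdict is reported, so what follows rests on my own checks.

- **Basket:** I gripped the handle about 22 mm off its middle, threaded it over the hook tip and lowered it until the wrist force showed contact, then released it. The handle middle measured (0.488, 0.222), about 1 mm from my estimate of the dip. The basket hung upright with the gripper clear. That distance was measured before the pull; afterwards I checked the basket only by eye.
- **Plunger:** The knob was still in until the basket hung. At the end the red dot had risen by about what 16 mm of travel gives. The pull was steady at about 23 N, against the spring's 14 N, and the pose did not move over several readings.
- **Rest of the scene:** In the last pictures all three baskets hang, and the bowl, jar and decoy are where they were. I saw no turn of the head.

**Disagreements:**
- The knob's distance from the carousel axis came out at 50 to 53 mm, against 50 mm given; this is within the calibration error.
- The first pull past the stop did not show up in the force, because the still rows after it released the pull. I therefore ended on pulling rows so that the hold keeps the upward push.
- About 8 N of sideways force along x remained on the tool while holding.

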